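# Unclamp prayer-wheel axles and lay them in the truing stand

### The job

Free the prayer-wheel axles from the wooden cradle: take off both wing nuts, then both horn washers, then lift off the pale wooden strap; the nuts and washers go into the copper parts tray and the strap lies flat along the red felt mat, about centred on it. Then lay every axle in the metal truing stand, one to a notch, resting level in both V-rails and about centred lengthwise. Do not disturb the other things on the bench.

Things in the scene. Friction and masses are not known exactly. Their poses are not given: they have to be found in the camera images.
- cradle: wooden cradle, fixed, base 150 x 236 x 12 mm; origin: centre of its underside, z up. Rails at x = -60 and +60 (16 mm thick in x, 150 mm long in y) have 90 degree notches at y = +42, 0, -42; notch bottom at z = 40 mm, lip 56: axles lie along x, axis at z = 50. Round pillars (20 mm across, top at z = 60) at x = 0, y = +98 and -98 carry the strap and a stud each
- stud1 (a point): point on the axis of the upright steel stud (12 mm across) at the cradle's y = +98, level with the strap's top (z = 70 mm in the cradle); the stud's top is 25 mm higher (inside the nut). Above this point: horn washer 0 to 10 mm, wing nut hub 10 to 28 mm. The nut is already slackened off its thread: it turns freely and lifts straight off
- stud2 (a point): the same for the stud at the cradle's y = -98
- strap: pale ash-wood keeper strap lying across the cradle 2 mm above the axles, 34 x 234 x 10 mm (x, y, z), 60 g, long along its y, with a 17 mm square hole round each stud 98 mm either side of the middle; origin: centre of its underside
- washer1: dark brown horn washer on stud 1, 48 mm outside, 16 mm hole, 10 mm thick; origin: centre of its underside, axis z
- washer2: dark brown horn washer on stud 2, 48 mm outside, 16 mm hole, 10 mm thick; origin: centre of its underside, axis z
- nut1: brass wing nut on stud 1, 70 g: round hub 30 mm across, 18 mm high, 15 mm bore, axis z, origin at the centre of the hub's underside; two wings 6 mm thick (in y) stand out and up along its x, to 35 mm either side and 33 mm high; it may be turned any way
- nut2: brass wing nut on stud 2, 70 g: round hub 30 mm across, 18 mm high, 15 mm bore, axis z, origin at the centre of the hub's underside; two wings 6 mm thick (in y) stand out and up along its x, to 35 mm either side and 33 mm high; it may be turned any way
- axle1: steel prayer-wheel axle, 180 mm long, 14 mm across, with a brass sleeve 16 mm across and 50 mm long round its middle, about 240 g; origin at its centre, x along it (it may roll about x). One to three axles are present; an absent one reads None from the start
- axle2: steel prayer-wheel axle, 180 mm long, 14 mm across, with a brass sleeve 16 mm across and 50 mm long round its middle, about 240 g; origin at its centre, x along it (it may roll about x). One to three axles are present; an absent one reads None from the start
- axle3: steel prayer-wheel axle, 180 mm long, 14 mm across, with a brass sleeve 16 mm across and 50 mm long round its middle, about 240 g; origin at its centre, x along it (it may roll about x). One to three axles are present; an absent one reads None from the start
- stand: metal truing stand, fixed, base 150 x 165 x 12 mm; origin: centre of its underside, z up. Two aluminium V-rails at x = -60 and +60 (16 mm thick in x, 150 mm long along y), each with three 90 degree notches at y = +42, 0, -42; notch bottom 40 mm, lip 56 mm above the origin. An axle lies along the stand's x
- notch1 (a point): notch pair at the stand's y = +42: where the middle of an axle's axis is when it lies centred in both rails (50 mm above the stand's origin); axes as the stand's
- notch2 (a point): notch pair at the stand's y = 0: where the middle of an axle's axis is when it lies centred in both rails (50 mm above the stand's origin); axes as the stand's
- notch3 (a point): notch pair at the stand's y = -42: where the middle of an axle's axis is when it lies centred in both rails (50 mm above the stand's origin); axes as the stand's
- tray: open copper parts tray, fixed, 150 x 210 x 30 mm outside (x, y, z), walls and floor 5 mm; origin: centre of its underside
- mat: dark red felt mat, fixed, 100 x 250 x 3 mm, long along its y; origin: centre of its underside
- drum: bystander: copper drum, 104 mm across, 122 mm high; origin: centre of its underside
- sleeve: bystander: brass tube, 34 mm across, 62 mm high; origin: centre of its underside
- finial: bystander: bronze finial, 40 mm across, 62 mm high; origin: centre of its underside
- mallet: bystander: wooden mallet lying down, 240 mm long along its x
- oil: bystander: amber oil bottle, 48 mm across, 120 mm high; origin: centre of its underside
- brush: bystander: hand brush lying down, 190 mm long along its x
Not all that is in view belongs to the job. Leave any turquoise or yellow look-alike of the washer2 alone.

How it is judged:
By the outcome, as a careful person would: the job done as asked, in the order asked, and still so for the second after the job is handed in, with the robot touching nothing.
Of axle1, axle2, axle3 only 1 to 3 are there at a start; the rules pass over those that are not, and their reading is None.
At some moment in a run one of strap, axle1, axle2, axle3 may be knocked a few centimetres aside while the robot is not near it.
Once in a run the grip may slacken for a moment while it holds something.
It also fails if it takes over 210 s, if anything falls off the work surface, if the arm or the gripper's body presses on something with over 40 N, if the wrist force passes 120 N, or if a joint passes its speed limit or range.

### The arm

A 7-joint arm with a two-finger parallel gripper is mounted at the origin on the work surface. World frame = base frame: x ahead of the robot, y to its left, z up, the work surface at z = 0. Lengths are in m, angles in rad, forces in N, time in s.
With the tool pointing down it reaches from about 0.425 to 1.025 m from the base axis. Payload 9.4 kg.
Tool frame: the origin (TCP) lies on the centre line of the jaws, within the pads' length; the fingertips stand 8 mm ahead of it and the grasp point (between the pads) lies 11 mm behind it (robot.tip_reach is the distance from the TCP to the fingertips, in m); z points along the fingers, y is the line along which they close (so a half turn about z gives the same grasp; the last joint's range is limited). The gripper opens to 85 mm and grips with 20 to 120 N. Pads are 22 mm wide; open, the fingers measure 114 mm over their backs; the gripper's body (76 mm by 85 mm) begins 54 mm behind the grasp point. The pads swing forward as they close: fully open they stand 13 mm farther back than shut.
Start: joints at [1.116, 0.599, -0.003, 1.599, 0.002, 0.943, -0.08], TCP at [0.267, -0.674, 0.239] pointing down, gripper open.
Joint ranges: [-2.57, 2.57], [-0.35, 1.97], [-1.29, 1.29], [0.11, 2.56], [-1.05, 4.19], [0.11, 1.86], [-2.63, 2.63]. Speed limits (rad/s): [2.22, 2.22, 3.01, 3.01, 3.14, 3.14, 3.14].

### API

Orientations are given as [roll, pitch, yaw] about the fixed x, y, z axes, in that order (R = Rz(yaw) Ry(pitch) Rx(roll)).
In Python, from bench import robot gives the robot as it stands.
- The arm moves only by the tool servo_tool, never from a script. Its argument "motion" is a list of rows, each a list of 7 numbers: the shift along the tool's x, y, z in cm, then the turn, a rotation vector about the tool's x, y, z in degrees, then the opening in per cent of the stroke, from 0 (shut) to 100 (fully open). In form: [[x, y, z, wx, wy, wz, gripper], ...]. A call has 1 to 10 rows; each row shifts and turns the commanded pose from where the row before left it, along the tool's axes as they then stand; what a row does not reach is not made up. A row lasts 1/8 s, in which the tool goes at most 62.5 mm and 10.7 degrees, less where a joint would pass 70% of its speed; a pose out of reach is approached as far as the arm can. A call with a gripper value outside its range is refused whole. The fingers move at their own pace and stop on an object; "grip_force" is the grip in N (left out, the last holds). Time passes only in rows, so rows that do not move let the fingers close. It gives the time, the measured TCP pose, the force, the opening and the grip force at its end, in the units of the state.
- robot.get_obs(): the state, without advancing time (a new reading comes with each control period).
- robot.get_image(name): name is "scene" or "top" or "wrist"; returns (picture, depth): 420x560x3 uint8, red, green, blue; 420x560 float32, m along the optical axis (not along the pixel's ray), 0 where there is no reading.
- robot.camera_info(name): a dict with "fovy" (degrees; the focal length in pixels is half the picture's height over the tangent of half this angle, whatever the lens; pixels are square), "cx", "cy" (the principal point, pixels), "dist_coeffs" ([k1, k2, p1, p2, k3] as OpenCV has them; the pictures are not rectified), "camera_from_world" (4x4, takes a point from world to camera coordinates). Camera axes: x right, y up, looking along -z (the intrinsics and any distortion apply to the point x, -y, -z); pixel columns grow to the right and rows downward; lengths in m; the calibration is good to about 2 mm. A picture is of the moment at which its call begins: read the wrist's pose just before it. camera_info takes no time and is no camera call; for the wrist camera it gives the pose at the moment of the call.
- robot.sign_off(): hands the job in; it is judged then, once.
The state is a dict: "clock": time; "qpos": joint angles; "dq": joint speeds; "tau": joint torques, N m; "tool_pos": TCP position; "orientation": TCP orientation; "contact_force": force on the tool from outside, world axes, zero at the start; "torque": the same for the moment, N m; "opening": finger opening in m; "gripper_force": force on a finger pad.
Only numpy, scipy, OpenCV 4.12 (cv2) and the standard library are available. Lean on these libraries where they do the work, as an engineer would, in place of code of your own. Each camera call takes 0.05 s, during which the arm holds its last target. There are 200 camera calls.

## Working session

There is one attempt and no reset: what is moved stays moved. The work goes in short steps, Python scripts to look and compute and a tool call to move; the robot and the scene stay as the last step left them, time stands still between calls to the robot, and variables do not carry over. Pictures are saved under pics/ and viewed, at most 14 in all, crops included, and the job is handed in when it is done.

Besides the shell and the picture viewer there is one more tool, called as name([rows], argument=value, ...), one row to a line, values as JSON. servo_tool: Moves the arm, as the interface text tells. Its arguments: {"type":"object","properties":{"motion":{"type":"array"},"grip_force":{"type":"number"}},"required":["motion"]}

```bash
ls; mkdir -p pics
cat > h.py <<'E'
import numpy as np,cv2
from bench import robot
from scipy.spatial.transform import Rotation as R
def cam(n):
    c=robot.camera_info(n);f=210/np.tan(np.radians(c["fovy"])/2)
    K=np.array([[f,0,c["cx"]],[0,f,c["cy"]],[0,0,1.]])
    return K,np.array(c["dist_coeffs"],float),np.array(c["camera_from_world"])
def snap(n,fn=None):
    C=cam(n);p,d=robot.get_image(n)
    if fn: cv2.imwrite(fn,p[:,:,::-1])
    return p,d,C
def ray(C,uv,z):
    K,D,T=C;uv=np.array(uv,float).reshape(-1,1,2)
    q=cv2.undistortPoints(uv,K,D).reshape(-1,2)
    v=np.c_[q[:,0],-q[:,1],-np.ones(len(q))]@T[:3,:3]
    o=-T[:3,:3].T@T[:3,3]
    return o+v*((z-o[2])/v[:,2:3])
def cloud(d,C):
    K,D,T=C;vv,uu=np.mgrid[0:420,0:560]
    q=cv2.undistortPoints(np.c_[uu.ravel(),vv.ravel()].astype(float).reshape(-1,1,2),K,D).reshape(-1,2)
    z=d.ravel()[:,None];X=np.c_[q[:,0:1]*z,-q[:,1:2]*z,-z]
    return ((X-T[:3,3])@T[:3,:3]).reshape(420,560,3)
def tool(): 
    o=robot.get_obs();return np.array(o["tool_pos"]),R.from_euler("xyz",o["orientation"])
def to(p,yaw=None):
    "cm shift in tool axes / rot deg to reach TCP p with tool down and yaw"
    t,r=tool();s=r.inv().apply(np.array(p)-t)*100
    w=np.zeros(3)
    if yaw is not None: w=np.degrees((r.inv()*R.from_euler("xyz",[np.pi,0,yaw])).as_rotvec())
    return np.round(s,2),np.round(w,1)
E
python3 - <<'E'
from h import *
o=robot.get_obs();print(o)
for n in("scene","top","wrist"):
    p,d,C=snap(n,f"pics/{n}0.png");np.savez(f"{n}0.npz",p=p,d=d);print(n,C[0][0,0],C[1],C[2].round(3).tolist())
E
```

```text
pics
{'clock': 0.0, 'qpos': array([ 1.11627687,  0.60014374, -0.00259719,  1.6001795 ,  0.00177232,
        0.94290468, -0.07981289]), 'dq': array([ 0.00245771, -0.00121448,  0.00032958,  0.00063373, -0.0003896 ,
        0.00038087,  0.00108425]), 'tau': array([ 1.99129545e-04, -7.76456308e+01,  1.56503398e+00, -2.58003402e+01,
        1.22898747e-02,  8.98222992e-03,  3.74315925e-05]), 'tool_pos': array([ 0.2672879 , -0.67340037,  0.238385  ]), 'orientation': array([-3.13996221e+00,  9.60867167e-05,  3.77893494e-01]), 'contact_force': array([-0.11933623,  0.59470316,  0.33185535]), 'torque': array([-0.06569615,  0.0061052 ,  0.02953309]), 'gripper_force': 0.0, 'opening': 0.0854272009202923}
scene 380.07347348277364 [-0.07865652  0.          0.          0.          0.        ] [[0.87, 0.493, -0.021, -0.501], [-0.26, 0.493, 0.831, 0.077], [0.42, -0.717, 0.556, -1.285], [0.0, 0.0, 0.0, 1.0]]
top 379.00831835039776 [0.02942212 0.         0.         0.         0.        ] [[0.025, -1.0, -0.004, -0.023], [0.989, 0.024, 0.147, -0.585], [-0.146, -0.007, 0.989, -0.947], [0.0, 0.0, 0.0, 1.0]]
wrist 303.15714327180933 [-0.05923221  0.          0.          0.          0.        ] [[0.369, -0.929, -0.002, -0.725], [0.893, 0.355, -0.277, 0.036], [0.258, 0.1, 0.961, -0.38], [0.0, 0.0, 0.0, 1.0]]
```

View pics/top0.png

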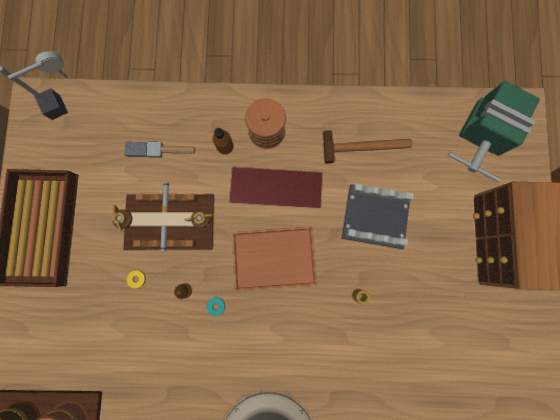

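View pics/scene0.png

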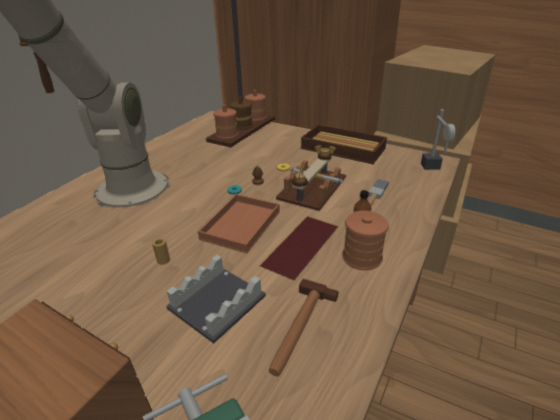

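The top view shows the cradle at (169,222) with the strap along the image columns. Its nuts are at about (122,217) and (199,217), and one axle is in the middle notch (165,215). The mat is at (276,187), the tray at (274,258) and the stand at (377,216). The washer look-alikes are yellow (136,279) and turquoise (216,306), both lying on the bench. The real washers are on the studs under the nuts.

Run:
```python
from h import *
a=np.load("top0.npz");p,d=a["p"],a["d"];C=cam("top");P=cloud(d,C)
hsv=cv2.cvtColor(p,cv2.COLOR_RGB2HSV)
def reg(name,m,z,box):
    u0,v0,u1,v1=box;M=np.zeros((420,560),np.uint8);M[v0:v1,u0:u1]=m[v0:v1,u0:u1]*255
    c=max(cv2.findContours(M,0,2)[0],key=cv2.contourArea).reshape(-1,2).astype(float)
    W=ray(C,c,z)[:,:2];r=cv2.minAreaRect((W*1000).astype(np.float32))
    print(name,"rect",np.round(r[0],1),np.round(r[1],1),round(r[2],1),"medz",np.median(P[M>0][:,2]).round(4))
for u,v in [(169,219),(140,232),(274,258),(276,187),(377,216),(300,300),(165,195),(122,217),(199,217),(165,240)]: print(u,v,hsv[v,u],P[v,u].round(3))
Z=P[:,:,2]
reg("mat",(hsv[:,:,2]<120)&((hsv[:,:,0]<8)|(hsv[:,:,0]>168)),.003,(222,160,330,212))
reg("tray",Z>.02,.03,(226,222,322,296))
reg("stand",(Z>.007),.012,(335,178,420,252))
reg("standrails",(Z>.03),.05,(335,178,420,252))
reg("standrail+x",(Z>.03),.05,(335,178,420,215))
reg("standrail-x",(Z>.03),.05,(335,215,420,252))
reg("cradle",(Z>.007),.012,(110,185,220,258))
reg("strap",(hsv[:,:,2]>190)&(hsv[:,:,1]<110),.07,(125,205,205,230))
reg("nutL",(Z>.084),.095,(105,195,145,240))
reg("nutR",(Z>.084),.095,(180,195,220,240))
```

```text
169 219 [ 19  63 195] [0.544 0.263 0.069]
140 232 [ 12 147  80] [0.514 0.355 0.011]
274 258 [ 10 141 157] [ 0.453 -0.004  0.004]
276 187 [179 135  91] [ 0.646 -0.004  0.002]
377 216 [120  21  73] [ 0.572 -0.277  0.011]
300 300 [ 15 111 163] [ 0.346 -0.075  0.002]
165 195 [ 90   5 143] [0.607 0.281 0.057]
122 217 [ 20 146 164] [0.543 0.37  0.098]
199 217 [ 95  10 153] [0.548 0.182 0.094]
165 240 [23 11 95] [0.491 0.274 0.056]
mat rect [646.8  -3.5] [247.1  98.6] 87.8 medz 0.0032
tray rect [453.5  -3. ] [149.9 212. ] 5.4 medz 0.0295
stand rect [ 574.2 -278.8] [171.5 153.9] 81.4 medz 0.0131
standrails rect [ 630.9 -283.1] [155.   21.8] 81.4 medz 0.0509
standrail+x rect [ 630.9 -283.1] [155.   21.8] 81.4 medz 0.0505
standrail-x rect [ 513.1 -266. ] [154.1  18.7] 81.5 medz 0.0515
cradle rect [554.8 296.6] [175.7 268.2] 2.8 medz 0.0255
strap rect [544.7 281.9] [ 28.  149.5] 1.3 medz 0.07
nutL rect [545.4 380.2] [65.9 31. ] 37.2 medz 0.0983
nutR rect [547.3 186. ] [62.8 28.5] 80.0 medz 0.0982
```

Run:
```python
import cv2
a=cv2.imread("pics/top0.png");cv2.imwrite("pics/c0.png",cv2.resize(a[175:265,100:220],None,fx=6,fy=6,interpolation=cv2.INTER_CUBIC))
```

```text
(no output)
```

View pics/c0.png

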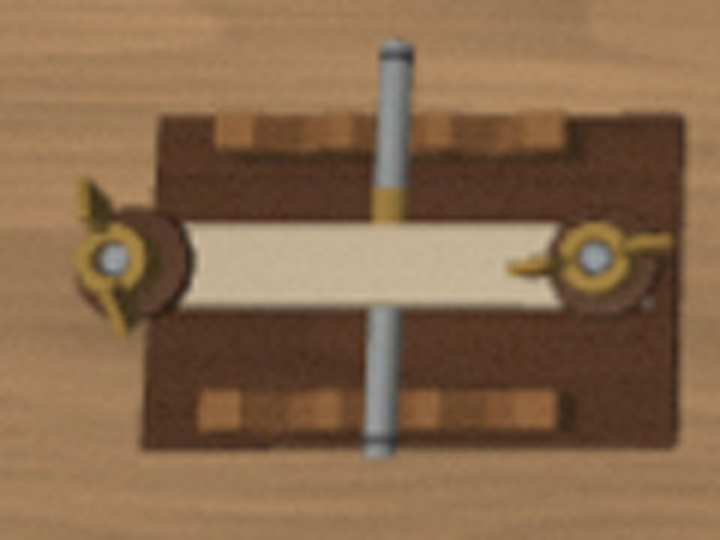

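```bash
cat >> h.py <<'E'
def plan(p,yaw,g,start=None,n=None):
    "rows from current (or start=(pos,yawdeg)) to p, yaw deg, tool kept down; returns rows, rounded"
    if start is None: 
        t,r=tool();y0=np.degrees(r.as_euler("xyz")[2])
    else: t,y0=np.array(start[0]),start[1]
    p=np.array(p);dy=(yaw-y0+180)%360-180
    n=n or int(max(np.ceil(np.linalg.norm(p-t)/.055),np.ceil(abs(dy)/10),1))
    rows=[];y=y0
    for i in range(n):
        s=(R.from_euler("xyz",[180,0,y],degrees=True).inv().apply((p-t)/n)*100).round(1)
        rows.append([float(v) for v in s]+[0,0,round(-dy/n,1),g]);y+=dy/n
    print(n,"rows ->",np.round(p,3),yaw);print(str(rows).replace(" ",""))
def st():
    o=robot.get_obs();print("t",o["clock"],"pos",o["tool_pos"].round(4),"ypr",np.degrees(o["orientation"]).round(1),"open",round(o["opening"]*1000,1),"gf",round(float(o["gripper_force"]),1),"F",o["contact_force"].round(1))
E
python3 - <<'E'
from h import *
plan([.6,-.25,.25],60,100)
plan([.54,.20,.22],100,100,start=([.6,-.25,.25],60))
E
```

```text
10 rows -> [ 0.6  -0.25  0.25] 60
[[4.7,-2.7,-0.1,0,0,np.float64(-3.8),100],[4.8,-2.4,-0.1,0,0,np.float64(-3.8),100],[5.0,-2.1,-0.1,0,0,np.float64(-3.8),100],[5.1,-1.7,-0.1,0,0,np.float64(-3.8),100],[5.2,-1.4,-0.1,0,0,np.float64(-3.8),100],[5.3,-1.0,-0.1,0,0,np.float64(-3.8),100],[5.3,-0.7,-0.1,0,0,np.float64(-3.8),100],[5.4,-0.3,-0.1,0,0,np.float64(-3.8),100],[5.4,0.0,-0.1,0,0,np.float64(-3.8),100],[5.4,0.4,-0.1,0,0,np.float64(-3.8),100]]
9 rows -> [0.54 0.2  0.22] 100
[[4.0,-3.1,0.3,0,0,-4.4,100],[4.2,-2.8,0.3,0,0,-4.4,100],[4.4,-2.4,0.3,0,0,-4.4,100],[4.6,-2.1,0.3,0,0,-4.4,100],[4.7,-1.7,0.3,0,0,-4.4,100],[4.9,-1.3,0.3,0,0,-4.4,100],[5.0,-1.0,0.3,0,0,-4.4,100],[5.0,-0.6,0.3,0,0,-4.4,100],[5.0,-0.2,0.3,0,0,-4.4,100]]
```

servo_tool([
  [4.7, -2.7, -0.1, 0, 0, -3.8, 100],
  [4.8, -2.4, -0.1, 0, 0, -3.8, 100],
  [5.0, -2.1, -0.1, 0, 0, -3.8, 100],
  [5.1, -1.7, -0.1, 0, 0, -3.8, 100],
  [5.2, -1.4, -0.1, 0, 0, -3.8, 100],
  [5.3, -1.0, -0.1, 0, 0, -3.8, 100],
  [5.3, -0.7, -0.1, 0, 0, -3.8, 100],
  [5.4, -0.3, -0.1, 0, 0, -3.8, 100],
  [5.4, 0.0, -0.1, 0, 0, -3.8, 100],
  [5.4, 0.4, -0.1, 0, 0, -3.8, 100],
])

```text
clock: 1.4
tool_pos: [0.6022, -0.249, 0.2492]
orientation: [-3.141, 0.0, 1.043]
contact_force: [1.0, -1.3, -0.3]
opening: 0.0854
gripper_force: 0.0
```

servo_tool([
  [4.0, -3.1, 0.3, 0, 0, -4.4, 100],
  [4.2, -2.8, 0.3, 0, 0, -4.4, 100],
  [4.4, -2.4, 0.3, 0, 0, -4.4, 100],
  [4.6, -2.1, 0.3, 0, 0, -4.4, 100],
  [4.7, -1.7, 0.3, 0, 0, -4.4, 100],
  [4.9, -1.3, 0.3, 0, 0, -4.4, 100],
  [5.0, -1.0, 0.3, 0, 0, -4.4, 100],
  [5.0, -0.6, 0.3, 0, 0, -4.4, 100],
  [5.0, -0.2, 0.3, 0, 0, -4.4, 100],
  [0, 0, 0, 0, 0, 0, 100],
])

```text
clock: 2.65
tool_pos: [0.5432, 0.2045, 0.2221]
orientation: [-3.141, -0.002, 1.739]
contact_force: [-0.7, -0.9, -0.9]
opening: 0.0852
gripper_force: 0.0
```

Run:
```python
from h import *
st();p,d,C=snap("wrist","pics/w1.png");np.savez("w1.npz",p=p,d=d);import pickle;pickle.dump(C,open("w1.C","wb"));st()
P=cloud(d,C);m=(P[:,:,2]>.083)&(P[:,:,2]<.12);m8=m.astype(np.uint8)*255
for c in cv2.findContours(m8,0,2)[0]:
    if cv2.contourArea(c)<150: continue
    M=np.zeros_like(m8);cv2.drawContours(M,[c],-1,255,-1);q=P[(M>0)&m]
    hub=q[(q[:,2]>.092)&(q[:,2]<.1)];w=q[q[:,2]>.103]
    print(cv2.contourArea(c),cv2.moments(c)["m10"]/cv2.moments(c)["m00"],q.mean(0).round(4),q[:,2].max().round(4))
    for n,x in(("hub",hub),("wing",w)):
        if len(x)>9:
            r=cv2.minAreaRect((x[:,:2]*1000).astype(np.float32));print(n,len(x),np.round(r[0],1),np.round(r[1],1),round(r[2],1))
```

```text
t 2.65 pos [0.5432 0.2045 0.2221] ypr [-1.80e+02 -1.00e-01  9.97e+01] open 85.2 gf 0.0 F [-0.7 -0.9 -0.9]
t 2.7 pos [0.5437 0.2016 0.222 ] ypr [-180.    -0.    99.4] open 85.0 gf 0.0 F [ 0.4 -0.8 -0.1]
1562.0 458.4169867690994 [0.7713 0.0218 0.1086] 0.1155
hub 141 [760.8  24.4] [ 7.7 46.6] 2.6
wing 1395 [774.5  14.2] [39.7 77.1] 41.4
929.5 477.20315581854044 [0.7523 0.1456 0.0964] 0.1199
hub 236 [755.8 143.2] [24.9 19.2] 55.6
wing 263 [753.4 145.4] [22.1  9.4] 56.7
1080.0 283.0604938271605 [0.5476 0.1837 0.1001] 0.1144
hub 723 [548.6 184.1] [33.4 29.2] 57.0
wing 322 [547.8 182.4] [ 6.  67.7] 12.8
249.0 317.27510040160644 [0.5434 0.3667 0.093 ] 0.1
hub 173 [544.4 367. ] [21.5  5.3] 8.9
```

View pics/w1.png

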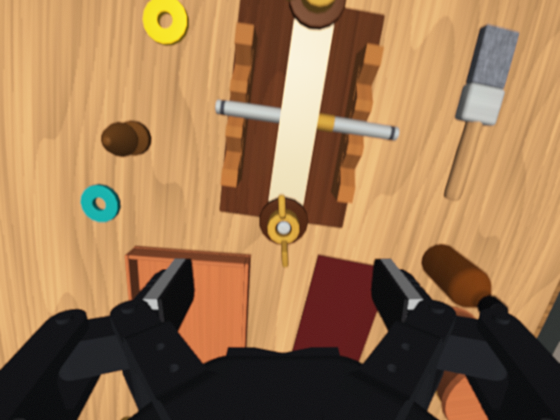

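The wrist view shows nut2 at (284,228), with its wings nearly along the strap. Turquoise (100,203) and yellow (165,20) are the look-alike washers. The brown washer under the nut is the real one.

```bash
sed -i 's/round(-dy\/n,1)/float(round(-dy\/n,1))/' h.py
python3 - <<'E'
from h import *
plan([.548,.1835,.125],102.8,62)
plan([.548,.1835,.090],102.8,62,start=([.548,.1835,.125],102.8),n=2)
plan([.5,.10,.19],90,25,start=([.548,.1835,.15],102.8))
E
```

```text
2 rows -> [0.548 0.184 0.125] 102.8
[[-0.9,0.1,4.8,0,0,-1.7,62],[-0.9,0.0,4.8,0,0,-1.7,62]]
2 rows -> [0.548 0.184 0.09 ] 102.8
[[0.0,-0.0,1.8,0,0,-0.0,62],[0.0,-0.0,1.8,0,0,-0.0,62]]
2 rows -> [0.5  0.1  0.19] 90
[[-3.5,-3.3,-2.0,0,0,6.4,25],[-3.9,-2.9,-2.0,0,0,6.4,25]]
```

servo_tool([
  [-0.9, 0.1, 2.4, 0, 0, -1.7, 62],
  [-0.9, 0, 2.4, 0, 0, -1.7, 62],
  [0, 0, 2.4, 0, 0, 0, 62],
  [0, 0, 2.4, 0, 0, 0, 62],
  [0, 0, 1.8, 0, 0, 0, 62],
  [0, 0, 1.8, 0, 0, 0, 62],
  [0, 0, 0, 0, 0, 0, 62],
])

```text
clock: 3.58
tool_pos: [0.548, 0.1817, 0.0891]
orientation: [-3.139, 0.001, 1.791]
contact_force: [-0.2, 0.3, 0.3]
opening: 0.0528
gripper_force: 0.0
```

servo_tool([
  [0, 0, 0, 0, 0, 0, 20],
  [0, 0, 0, 0, 0, 0, 20],
  [0, 0, 0, 0, 0, 0, 20],
  [0, 0, 0, 0, 0, 0, 20],
  [0, 0, 0, 0, 0, 0, 20],
], grip_force=50)

```text
clock: 4.2
tool_pos: [0.5489, 0.1824, 0.091]
orientation: [3.14, -0.0, 1.792]
contact_force: [-1.3, 0.1, 6.7]
opening: 0.0281
gripper_force: 49.7
```

servo_tool([
  [0, 0, -1.5, 0, 0, 0, 20],
  [0, 0, -2.5, 0, 0, 0, 20],
  [0, 0, -3, 0, 0, 0, 20],
  [0, 0, -3, 0, 0, 0, 20],
  [0, 0, 0, 0, 0, 0, 20],
])

```text
clock: 4.82
tool_pos: [0.5496, 0.1827, 0.1931]
orientation: [3.137, -0.001, 1.791]
contact_force: [-0.1, 1.2, -1.8]
opening: 0.0288
gripper_force: 49.5
```

Run:
```python
from h import *
st()
plan([.457,.007,.15],10,20)
```

```text
t 4.825 pos [0.5496 0.1827 0.1931] ypr [179.7  -0.  102.6] open 28.8 gf 49.5 F [-0.1  1.2 -1.8]
10 rows -> [0.457 0.007 0.15 ] 10
[[-1.5,-1.3,0.4,0,0,9.3,20],[-1.7,-1.0,0.4,0,0,9.3,20],[-1.8,-0.7,0.4,0,0,9.3,20],[-1.9,-0.4,0.4,0,0,9.3,20],[-2.0,-0.1,0.4,0,0,9.3,20],[-2.0,0.2,0.4,0,0,9.3,20],[-1.9,0.5,0.4,0,0,9.3,20],[-1.8,0.8,0.4,0,0,9.3,20],[-1.7,1.1,0.4,0,0,9.3,20],[-1.5,1.4,0.4,0,0,9.3,20]]
```

servo_tool([
  [-1.5, -1.3, 0.4, 0, 0, 9.3, 20],
  [-1.7, -1.0, 0.4, 0, 0, 9.3, 20],
  [-1.8, -0.7, 0.4, 0, 0, 9.3, 20],
  [-1.9, -0.4, 0.4, 0, 0, 9.3, 20],
  [-2.0, -0.1, 0.4, 0, 0, 9.3, 20],
  [-2.0, 0.2, 0.4, 0, 0, 9.3, 20],
  [-1.9, 0.5, 0.4, 0, 0, 9.3, 20],
  [-1.8, 0.8, 0.4, 0, 0, 9.3, 20],
  [-1.7, 1.1, 0.4, 0, 0, 9.3, 20],
  [-1.5, 1.4, 0.4, 0, 0, 9.3, 20],
])

```text
clock: 6.08
tool_pos: [0.4548, 0.0063, 0.1498]
orientation: [3.141, 0.001, 0.163]
contact_force: [0.2, -0.3, -0.3]
opening: 0.0287
gripper_force: 49.5
```

servo_tool([
  [0, 0, 4, 0, 0, 0, 20],
  [0, 0, 4, 0, 0, 0, 20],
  [0, 0, 3, 0, 0, 0, 20],
  [0, 0, 2, 0, 0, 0, 20],
  [0, 0, 0, 0, 0, 0, 20],
])

```text
clock: 6.7
tool_pos: [0.4569, 0.0067, 0.0216]
orientation: [-3.14, 0.008, 0.169]
contact_force: [-0.0, -0.2, 0.2]
opening: 0.0283
gripper_force: 49.5
```

servo_tool([
  [0, 0, 0.4, 0, 0, 0, 20],
  [0, 0, 0, 0, 0, 0, 55],
  [0, 0, 0, 0, 0, 0, 55],
  [0, 0, -2, 0, 0, 0, 55],
  [0, 0, -4, 0, 0, 0, 55],
  [0, 0, -5, 0, 0, 0, 62],
  [0, 0, -5, 0, 0, 0, 62],
  [0, 0, -4, 0, 0, 0, 62],
])

```text
clock: 7.7
tool_pos: [0.458, 0.008, 0.2215]
orientation: [-3.137, 0.004, 0.17]
contact_force: [0.1, 0.3, -0.6]
opening: 0.0529
gripper_force: 0.0
```

Run:
```python
from h import *
st()
plan([.54,.34,.22],90,62)
```

```text
t 7.7 pos [0.458  0.008  0.2215] ypr [-179.7    0.2    9.7] open 52.9 gf 0.0 F [ 0.1  0.3 -0.6]
9 rows -> [0.54 0.34 0.22] 90
[[1.5,-3.5,0.0,0,0,-8.9,62],[2.0,-3.2,0.0,0,0,-8.9,62],[2.5,-2.8,0.0,0,0,-8.9,62],[2.9,-2.4,0.0,0,0,-8.9,62],[3.3,-1.9,0.0,0,0,-8.9,62],[3.5,-1.4,0.0,0,0,-8.9,62],[3.7,-0.8,0.0,0,0,-8.9,62],[3.8,-0.3,0.0,0,0,-8.9,62],[3.8,0.3,0.0,0,0,-8.9,62]]
```

servo_tool([
  [1.5, -3.5, 0, 0, 0, -8.9, 62],
  [2.0, -3.2, 0, 0, 0, -8.9, 62],
  [2.5, -2.8, 0, 0, 0, -8.9, 62],
  [2.9, -2.4, 0, 0, 0, -8.9, 62],
  [2.9, -2.4, 0, 0, 0, 0, 62],
  [2.9, -2.4, 0, 0, 0, 0, 62],
  [2.9, -2.4, 0, 0, 0, 0, 62],
  [2.9, -2.4, 0, 0, 0, 0, 62],
  [2.9, -2.4, 0, 0, 0, 0, 62],
  [0, 0, 0, 0, 0, 0, 62],
])

```text
clock: 8.95
tool_pos: [0.5093, 0.345, 0.2191]
orientation: [-3.132, 0.003, 0.796]
contact_force: [0.0, 0.5, -0.8]
opening: 0.053
gripper_force: 0.0
```

```bash
cat >> h.py <<'E'
def blobs(n,zlo,zhi,near,rad=.06,fn=None,minn=40):
    p,d,C=snap(n,fn);P=cloud(d,C);m=(P[:,:,2]>zlo)&(P[:,:,2]<zhi)&(np.hypot(P[:,:,0]-near[0],P[:,:,1]-near[1])<rad)
    q=P[m];r=cv2.minAreaRect((q[:,:2]*1000).astype(np.float32))
    print(n,zlo,zhi,len(q),"mean",q.mean(0).round(4),"rect",np.round(r[0],1),np.round(r[1],1),round(r[2],1));return p,d,C,P
E
python3 - <<'E'
from h import *
st()
p,d,C,P=blobs("wrist",.103,.118,(.545,.38),.05,"pics/w2.png")
m=(P[:,:,2]>.092)&(P[:,:,2]<.1)&(np.hypot(P[:,:,0]-.545,P[:,:,1]-.38)<.03)
r=cv2.minAreaRect((P[m][:,:2]*1000).astype(np.float32));print("hub",r)
# tray check: nut2 in tray
P=blobs("top",.012,.06,(.4535,-.003),.06)[3]
E
```

```text
t 8.95 pos [0.5093 0.345  0.2191] ypr [-179.5    0.2   45.6] open 53.0 gf 0.0 F [ 0.   0.5 -0.8]
wrist 0.103 0.118 413 mean [0.544  0.3802 0.1095] rect [542.6 379.6] [68.3  6.1] 19.5
hub ((544.06884765625, 381.8240966796875), (49.365020751953125, 28.617223739624023), 46.811885833740234)
top 0.012 0.06 112 mean [0.4593 0.0043 0.027 ] rect [459.4   3.9] [64.4 26.2] 1.5
```

Run:
```python
from h import *
plan([.543,.3798,.18],19.5,62)
```

```text
3 rows -> [0.543 0.38  0.18 ] 19.5
[[1.7,-0.1,1.3,0,0,8.6,62],[1.6,-0.4,1.3,0,0,8.6,62],[1.6,-0.6,1.3,0,0,8.6,62]]
```

servo_tool([
  [1.7, -0.1, 1.3, 0, 0, 8.6, 62],
  [1.6, -0.4, 1.3, 0, 0, 8.6, 62],
  [1.6, -0.6, 1.3, 0, 0, 8.6, 62],
  [0, 0, 2.5, 0, 0, 0, 62],
  [0, 0, 2.5, 0, 0, 0, 62],
  [0, 0, 2, 0, 0, 0, 62],
  [0, 0, 1.7, 0, 0, 0, 62],
  [0, 0, 0, 0, 0, 0, 62],
  [0, 0, 0, 0, 0, 0, 62],
])

```text
clock: 10.18
tool_pos: [0.5443, 0.3795, 0.0931]
orientation: [-3.14, 0.004, 0.339]
contact_force: [-0.2, 0.1, 0.7]
opening: 0.0527
gripper_force: 0.0
```

servo_tool([
  [0, 0, 0, 0, 0, 0, 20],
  [0, 0, 0, 0, 0, 0, 20],
  [0, 0, 0, 0, 0, 0, 20],
  [0, 0, 0, 0, 0, 0, 20],
  [0, 0, 0, 0, 0, 0, 20],
])

```text
clock: 10.8
tool_pos: [0.5444, 0.3796, 0.0935]
orientation: [-3.14, 0.003, 0.339]
contact_force: [-0.9, -0.7, 5.8]
opening: 0.029
gripper_force: 34.5
```

servo_tool([
  [0, 0, 0, 0, 0, 0, 20],
  [0, 0, -1.5, 0, 0, 0, 20],
  [0, 0, -2.5, 0, 0, 0, 20],
  [0, 0, -3, 0, 0, 0, 20],
  [0, 0, -3, 0, 0, 0, 20],
  [0, 0, 0, 0, 0, 0, 20],
])

```text
clock: 11.55
tool_pos: [0.5454, 0.3802, 0.1958]
orientation: [-3.139, 0.0, 0.339]
contact_force: [0.2, 0.1, -0.9]
opening: 0.0283
gripper_force: 50.1
```

Run:
```python
from h import *
st()
plan([.457,.060,.14],3,20)
```

```text
t 11.55 pos [0.5454 0.3802 0.1958] ypr [-179.8    0.    19.4] open 28.3 gf 50.1 F [ 0.2  0.1 -0.9]
7 rows -> [0.457 0.06  0.14 ] 3
[[-2.7,3.9,0.8,0,0,2.3,20],[-2.6,4.0,0.8,0,0,2.3,20],[-2.4,4.1,0.8,0,0,2.3,20],[-2.2,4.2,0.8,0,0,2.3,20],[-2.0,4.3,0.8,0,0,2.3,20],[-1.9,4.4,0.8,0,0,2.3,20],[-1.7,4.4,0.8,0,0,2.3,20]]
```

servo_tool([
  [-2.7, 3.9, 0.8, 0, 0, 2.3, 20],
  [-2.6, 4.0, 0.8, 0, 0, 2.3, 20],
  [-2.4, 4.1, 0.8, 0, 0, 2.3, 20],
  [-2.2, 4.2, 0.8, 0, 0, 2.3, 20],
  [-2.0, 4.3, 0.8, 0, 0, 2.3, 20],
  [-1.9, 4.4, 0.8, 0, 0, 2.3, 20],
  [-1.7, 4.4, 0.8, 0, 0, 2.3, 20],
  [0, 0, 4, 0, 0, 0, 20],
  [0, 0, 4, 0, 0, 0, 20],
  [0, 0, 0, 0, 0, 0, 20],
])

```text
clock: 12.8
tool_pos: [0.4543, 0.0583, 0.0551]
orientation: [3.141, 0.01, 0.059]
contact_force: [0.5, 0.2, -1.0]
opening: 0.0282
gripper_force: 50.0
```

servo_tool([
  [0, 0, 2.4, 0, 0, 0, 20],
  [0, 0, 1.5, 0, 0, 0, 20],
  [0, 0, 0, 0, 0, 0, 20],
  [0, 0, 0, 0, 0, 0, 45],
  [0, 0, 0, 0, 0, 0, 45],
  [0, 0, -2, 0, 0, 0, 45],
  [0, 0, -4, 0, 0, 0, 45],
  [0, 0, -5, 0, 0, 0, 80],
  [0, 0, -5, 0, 0, 0, 80],
  [0, 0, -4, 0, 0, 0, 80],
])

```text
clock: 14.05
tool_pos: [0.4565, 0.0583, 0.2206]
orientation: [-3.141, 0.004, 0.058]
contact_force: [0.5, -0.1, -0.3]
opening: 0.0683
gripper_force: 0.0
```

Run:
```python
from h import *
st()
plan([.546,.25,.24],91.5,80)
```

```text
t 14.05 pos [0.4565 0.0583 0.2206] ypr [-180.     0.2    3.3] open 68.3 gf 0.0 F [ 0.5 -0.1 -0.3]
9 rows -> [0.546 0.25  0.24 ] 91.5
[[1.1,-2.1,-0.2,0,0,-9.8,80],[1.5,-1.8,-0.2,0,0,-9.8,80],[1.7,-1.6,-0.2,0,0,-9.8,80],[2.0,-1.3,-0.2,0,0,-9.8,80],[2.2,-0.9,-0.2,0,0,-9.8,80],[2.3,-0.5,-0.2,0,0,-9.8,80],[2.3,-0.1,-0.2,0,0,-9.8,80],[2.3,0.3,-0.2,0,0,-9.8,80],[2.3,0.7,-0.2,0,0,-9.8,80]]
```

servo_tool([
  [1.1, -2.1, -0.2, 0, 0, -9.8, 80],
  [1.5, -1.8, -0.2, 0, 0, -9.8, 80],
  [1.7, -1.6, -0.2, 0, 0, -9.8, 80],
  [2.0, -1.3, -0.2, 0, 0, -9.8, 80],
  [2.2, -0.9, -0.2, 0, 0, -9.8, 80],
  [2.3, -0.5, -0.2, 0, 0, -9.8, 80],
  [2.3, -0.1, -0.2, 0, 0, -9.8, 80],
  [2.3, 0.3, -0.2, 0, 0, -9.8, 80],
  [2.3, 0.7, -0.2, 0, 0, -9.8, 80],
  [0, 0, 0, 0, 0, 0, 80],
])

```text
clock: 15.3
tool_pos: [0.5465, 0.2516, 0.2359]
orientation: [-3.137, -0.001, 1.599]
contact_force: [0.0, -0.4, -0.0]
opening: 0.0684
gripper_force: 0.0
```

Run:
```python
from h import *
st()
p,d,C=snap("wrist","pics/w3.png");P=cloud(d,C)
hsv=cv2.cvtColor(p,cv2.COLOR_RGB2HSV)
for n,c in(("w1",(.543,.380)),("w2",(.548,.1835))):
    m=(P[:,:,2]>.074)&(P[:,:,2]<.086)&(np.hypot(P[:,:,0]-c[0],P[:,:,1]-c[1])<.045)
    q=P[m];h,cnt=cv2.minEnclosingCircle((q[:,:2]*1000).astype(np.float32));print(n,len(q),q.mean(0).round(4),h,cnt)
m=(P[:,:,2]>.064)&(P[:,:,2]<.074)&(hsv[:,:,2]>120)&(np.hypot(P[:,:,0]-.546,P[:,:,1]-.282)<.07)
r=cv2.minAreaRect((P[m][:,:2]*1000).astype(np.float32));print("strap",r)
```

```text
t 15.3 pos [0.5465 0.2516 0.2359] ypr [-1.797e+02 -1.000e-01  9.160e+01] open 68.4 gf 0.0 F [ 0.  -0.4 -0. ]
w1 2145 [0.5426 0.3782 0.0804] (542.6067504882812, 378.68121337890625) 24.14561653137207
w2 1346 [0.5478 0.1858 0.0802] (547.9197998046875, 183.5294647216797) 23.72947883605957
strap ((545.3746948242188, 282.0201416015625), (34.14552307128906, 139.79403686523438), 1.2208590507507324)
```

View pics/w3.png

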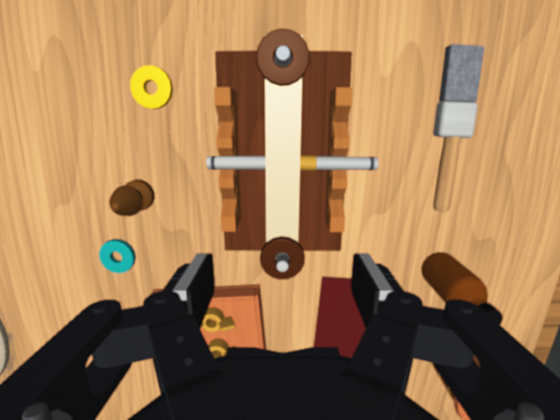

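The brown washers sit on the studs at (283,57) and (282,258), both nuts are in the tray, and the strap and axle are undisturbed.

servo_tool([
  [-3.4, 0.0, 3, 0, 0, 0, 80],
  [-3.4, 0.0, 3, 0, 0, 0, 80],
  [0, 0, 3, 0, 0, 0, 80],
  [0, 0, 3, 0, 0, 0, 80],
  [0, 0, 2.5, 0, 0, 0, 80],
  [0, 0, 2, 0, 0, 0, 80],
  [0, 0, 0, 0, 0, 0, 80],
])

```text
clock: 16.23
tool_pos: [0.5468, 0.1816, 0.0697]
orientation: [-3.135, 0.001, 1.597]
contact_force: [-0.4, -0.6, 0.4]
opening: 0.0684
gripper_force: 0.0
```

servo_tool([
  [0, 0, 0, 0, 0, 0, 40],
  [0, 0, 0, 0, 0, 0, 40],
  [0, 0, 0, 0, 0, 0, 40],
  [0, 0, 0, 0, 0, 0, 40],
])

```text
clock: 16.73
tool_pos: [0.5479, 0.1826, 0.072]
orientation: [-3.138, -0.0, 1.597]
contact_force: [-1.8, -0.8, 6.1]
opening: 0.047
gripper_force: 50.5
```

servo_tool([
  [0, 0, -1.5, 0, 0, 0, 40],
  [0, 0, -2.5, 0, 0, 0, 40],
  [0, 0, -3, 0, 0, 0, 40],
  [0, 0, -2, 0, 0, 0, 40],
  [0, 0, 0, 0, 0, 0, 40],
])

```text
clock: 17.35
tool_pos: [0.5488, 0.1827, 0.1624]
orientation: [-3.14, -0.001, 1.597]
contact_force: [-0.0, -0.6, -0.6]
opening: 0.0472
gripper_force: 51.3
```

Run:
```python
from h import *
st()
plan([.456,-.058,.11],95,40)
```

```text
t 17.35 pos [0.5488 0.1827 0.1624] ypr [-179.9   -0.    91.5] open 47.2 gf 51.3 F [-0.  -0.6 -0.6]
5 rows -> [ 0.456 -0.058  0.11 ] 95
[[-4.8,-2.0,1.0,0,0,-0.7,40],[-4.7,-2.0,1.0,0,0,-0.7,40],[-4.7,-2.1,1.0,0,0,-0.7,40],[-4.7,-2.2,1.0,0,0,-0.7,40],[-4.7,-2.2,1.0,0,0,-0.7,40]]
```

servo_tool([
  [-4.8, -2.0, 1.0, 0, 0, -0.7, 40],
  [-4.7, -2.0, 1.0, 0, 0, -0.7, 40],
  [-4.7, -2.1, 1.0, 0, 0, -0.7, 40],
  [-4.7, -2.2, 1.0, 0, 0, -0.7, 40],
  [-4.7, -2.2, 1.0, 0, 0, -0.7, 40],
  [0, 0, 3, 0, 0, 0, 40],
  [0, 0, 3, 0, 0, 0, 40],
  [0, 0, 1.5, 0, 0, 0, 40],
  [0, 0, 0, 0, 0, 0, 40],
])

```text
clock: 18.48
tool_pos: [0.4537, -0.0585, 0.0348]
orientation: [-3.134, -0.001, 1.66]
contact_force: [0.2, 0.4, 0.1]
opening: 0.0472
gripper_force: 51.4
```

servo_tool([
  [0, 0, 1.5, 0, 0, 0, 40],
  [0, 0, 0.6, 0, 0, 0, 40],
  [0, 0, 0, 0, 0, 0, 40],
  [0, 0, 0, 0, 0, 0, 70],
  [0, 0, 0, 0, 0, 0, 70],
  [0, 0, -2, 0, 0, 0, 70],
  [0, 0, -4, 0, 0, 0, 70],
  [0, 0, -5, 0, 0, 0, 80],
  [0, 0, -5, 0, 0, 0, 80],
  [0, 0, -3, 0, 0, 0, 80],
])

```text
clock: 19.73
tool_pos: [0.4556, -0.0587, 0.2075]
orientation: [-3.138, 0.0, 1.659]
contact_force: [0.8, -0.1, -0.3]
opening: 0.0684
gripper_force: 0.0
```

Run:
```python
from h import *
st()
plan([.5426,.3785,.18],91.3,80)
P=blobs("top",.012,.06,(.4535,-.05),.07)[3]
```

```text
t 19.725 pos [ 0.4556 -0.0587  0.2075] ypr [-179.8    0.    95. ] open 68.4 gf 0.0 F [ 0.8 -0.1 -0.3]
9 rows -> [0.543 0.378 0.18 ] 91.3
[[4.8,1.4,0.3,0,0,0.4,80],[4.8,1.4,0.3,0,0,0.4,80],[4.8,1.3,0.3,0,0,0.4,80],[4.8,1.3,0.3,0,0,0.4,80],[4.8,1.3,0.3,0,0,0.4,80],[4.8,1.2,0.3,0,0,0.4,80],[4.8,1.2,0.3,0,0,0.4,80],[4.8,1.1,0.3,0,0,0.4,80],[4.8,1.1,0.3,0,0,0.4,80]]
top 0.012 0.06 6 mean [0.4591 0.017  0.0214] rect [459.1  17. ] [13.   0.1] 1.6
```

servo_tool([
  [4.8, 1.4, 0.3, 0, 0, 0.4, 80],
  [4.8, 1.4, 0.3, 0, 0, 0.4, 80],
  [4.8, 1.3, 0.3, 0, 0, 0.4, 80],
  [4.8, 1.3, 0.3, 0, 0, 0.4, 80],
  [4.8, 1.3, 0.3, 0, 0, 0.4, 80],
  [4.8, 1.2, 0.3, 0, 0, 0.4, 80],
  [4.8, 1.2, 0.3, 0, 0, 0.4, 80],
  [4.8, 1.1, 0.3, 0, 0, 0.4, 80],
  [4.8, 1.1, 0.3, 0, 0, 0.4, 80],
  [0, 0, 0, 0, 0, 0, 80],
])

```text
clock: 21.02
tool_pos: [0.5409, 0.3838, 0.1773]
orientation: [-3.136, -0.003, 1.6]
contact_force: [-0.4, -1.3, -0.2]
opening: 0.0682
gripper_force: 0.0
```

Run:
```python
from h import *
st()
plan([.5426,.3785,.07],91.3,80)
p,d,C=snap("wrist","pics/w4.png");P=cloud(d,C)
m=(P[:,:,2]>.074)&(P[:,:,2]<.086)&(np.hypot(P[:,:,0]-.543,P[:,:,1]-.38)<.045)
print(cv2.minEnclosingCircle((P[m][:,:2]*1000).astype(np.float32)),m.sum())
```

```text
t 21.025 pos [0.5409 0.3838 0.1773] ypr [-179.7   -0.2   91.7] open 68.2 gf 0.0 F [-0.4 -1.3 -0.2]
2 rows -> [0.543 0.378 0.07 ] 91.3
[[-0.3,0.1,5.4,0,0,0.2,80],[-0.3,0.1,5.4,0,0,0.2,80]]
((542.6101684570312, 378.4618835449219), 23.99604034423828) 2340
```

servo_tool([
  [-0.2, 0.1, 3, 0, 0, 0.2, 80],
  [0, 0.1, 3, 0, 0, 0.2, 80],
  [0, 0, 2.8, 0, 0, 0, 80],
  [0, 0, 2, 0, 0, 0, 80],
  [0, 0, 0, 0, 0, 0, 80],
  [0, 0, 0, 0, 0, 0, 40],
  [0, 0, 0, 0, 0, 0, 40],
  [0, 0, 0, 0, 0, 0, 40],
  [0, 0, 0, 0, 0, 0, 40],
])

```text
clock: 22.2
tool_pos: [0.5441, 0.3778, 0.0711]
orientation: [-3.138, -0.001, 1.589]
contact_force: [-0.9, -2.2, 7.1]
opening: 0.0472
gripper_force: 50.8
```

servo_tool([
  [0, 0, -1.5, 0, 0, 0, 40],
  [0, 0, -2.5, 0, 0, 0, 40],
  [0, 0, -3, 0, 0, 0, 40],
  [0, 0, -2, 0, 0, 0, 40],
  [0, 0, 0, 0, 0, 0, 40],
])

```text
clock: 22.82
tool_pos: [0.5448, 0.3781, 0.1616]
orientation: [-3.139, -0.002, 1.589]
contact_force: [0.3, -0.5, -0.0]
opening: 0.0472
gripper_force: 51.3
```

Run:
```python
from h import *
st()
plan([.456,-.058,.14],95,40)
```

```text
t 22.825 pos [0.5448 0.3781 0.1616] ypr [-1.799e+02 -1.000e-01  9.100e+01] open 47.2 gf 51.3 F [ 0.3 -0.5 -0. ]
9 rows -> [ 0.456 -0.058  0.14 ] 95
[[-4.8,-1.1,0.2,0,0,-0.4,40],[-4.8,-1.1,0.2,0,0,-0.4,40],[-4.8,-1.1,0.2,0,0,-0.4,40],[-4.8,-1.2,0.2,0,0,-0.4,40],[-4.8,-1.2,0.2,0,0,-0.4,40],[-4.8,-1.3,0.2,0,0,-0.4,40],[-4.8,-1.3,0.2,0,0,-0.4,40],[-4.8,-1.3,0.2,0,0,-0.4,40],[-4.8,-1.4,0.2,0,0,-0.4,40]]
```

servo_tool([
  [-4.8, -1.1, 0.2, 0, 0, -0.4, 40],
  [-4.8, -1.1, 0.2, 0, 0, -0.4, 40],
  [-4.8, -1.1, 0.2, 0, 0, -0.4, 40],
  [-4.8, -1.2, 0.2, 0, 0, -0.4, 40],
  [-4.8, -1.2, 0.2, 0, 0, -0.4, 40],
  [-4.8, -1.3, 0.2, 0, 0, -0.4, 40],
  [-4.8, -1.3, 0.2, 0, 0, -0.4, 40],
  [-4.8, -1.3, 0.2, 0, 0, -0.4, 40],
  [-4.8, -1.4, 0.2, 0, 0, -0.4, 40],
  [0, 0, 2, 0, 0, 0, 40],
])

```text
clock: 24.08
tool_pos: [0.4525, -0.0644, 0.1214]
orientation: [-3.135, 0.002, 1.644]
contact_force: [1.6, 1.7, -0.7]
opening: 0.0471
gripper_force: 51.4
```

servo_tool([
  [0, 0, 4, 0, 0, 0, 40],
  [0, 0, 2, 0, 0, 0, 40],
  [0, 0, 0, 0, 0, 0, 40],
])

```text
clock: 24.45
tool_pos: [0.4526, -0.059, 0.0606]
orientation: [-3.133, -0.001, 1.653]
contact_force: [-0.7, 0.0, -0.4]
opening: 0.0474
gripper_force: 51.4
```

servo_tool([
  [0, 0, 2.2, 0, 0, 0, 40],
  [0, 0, 1.4, 0, 0, 0, 40],
  [0, 0, 0, 0, 0, 0, 40],
  [0, 0, 0, 0, 0, 0, 65],
  [0, 0, 0, 0, 0, 0, 65],
  [0, 0, -2, 0, 0, 0, 65],
  [0, 0, -4, 0, 0, 0, 65],
  [0, 0, -5, 0, 0, 0, 65],
  [0, 0, -5, 0, 0, 0, 65],
  [0, 0, -3, 0, 0, 0, 65],
])

```text
clock: 25.7
tool_pos: [0.4546, -0.0592, 0.2187]
orientation: [-3.139, 0.0, 1.652]
contact_force: [0.3, -0.4, -0.4]
opening: 0.0553
gripper_force: 0.0
```

Run:
```python
from h import *
st()
plan([.546,.23,.22],91.3,65)
```

```text
t 25.7 pos [ 0.4546 -0.0592  0.2187] ypr [-179.8    0.    94.6] open 55.3 gf 0.0 F [ 0.3 -0.4 -0.4]
6 rows -> [0.546 0.23  0.22 ] 91.3
[[4.7,1.9,-0.0,0,0,0.6,65],[4.7,1.9,-0.0,0,0,0.6,65],[4.7,1.8,-0.0,0,0,0.6,65],[4.7,1.8,-0.0,0,0,0.6,65],[4.8,1.7,-0.0,0,0,0.6,65],[4.8,1.7,-0.0,0,0,0.6,65]]
```

servo_tool([
  [4.7, 1.9, 0, 0, 0, 0.6, 65],
  [4.7, 1.9, 0, 0, 0, 0.6, 65],
  [4.7, 1.8, 0, 0, 0, 0.6, 65],
  [4.7, 1.8, 0, 0, 0, 0.6, 65],
  [4.8, 1.7, 0, 0, 0, 0.6, 65],
  [4.8, 1.7, 0, 0, 0, 0.6, 65],
  [0, 0, 0, 0, 0, 0, 65],
])

```text
clock: 26.58
tool_pos: [0.5465, 0.2349, 0.2164]
orientation: [-3.137, -0.004, 1.594]
contact_force: [-0.2, -0.1, -0.2]
opening: 0.0555
gripper_force: 0.0
```

```bash
cat >> h.py <<'E'
def strap(n,z,near,rad=.16,fn=None):
    p,d,C=snap(n,fn);P=cloud(d,C);hsv=cv2.cvtColor(p,cv2.COLOR_RGB2HSV)
    g=ray(C,np.c_[[x.ravel() for x in np.meshgrid(np.arange(560),np.arange(420))]].T,z).reshape(420,560,3)
    m=(abs(P[:,:,2]-z)<.006)&(hsv[:,:,2]>120)&(hsv[:,:,1]<110)&(np.hypot(g[:,:,0]-near[0],g[:,:,1]-near[1])<rad)
    c=max(cv2.findContours(m.astype(np.uint8),0,2)[0],key=cv2.contourArea).reshape(-1,2).astype(float)
    r=cv2.minAreaRect((ray(C,c,z)[:,:2]*1000).astype(np.float32));print("strap",np.round(r[0],1),np.round(r[1],1),round(r[2],2));return P
E
python3 - <<'E'
from h import *
st()
P=strap("wrist",.07,(.546,.282),fn="pics/w5.png")
P=strap("top",.07,(.546,.282))
E
```

```text
t 26.575 pos [0.5465 0.2349 0.2164] ypr [-179.8   -0.2   91.3] open 55.5 gf 0.0 F [-0.2 -0.1 -0.2]
strap [545.6 281.9] [ 34.7 234.2] 1.41Traceback (most recent call last):
  File "<stdin>", line 4, in <module>
  File "h.py", line 53, in strap
    c=max(cv2.findContours(m.astype(np.uint8),0,2)[0],key=cv2.contourArea).reshape(-1,2).astype(float)
      ~~~^^^^^^^^^^^^^^^^^^^^^^^^^^^^^^^^^^^^^^^^^^^^^^^^^^^^^^^^^^^^^^^^^
ValueError: max() iterable argument is empty
```

View pics/w5.png

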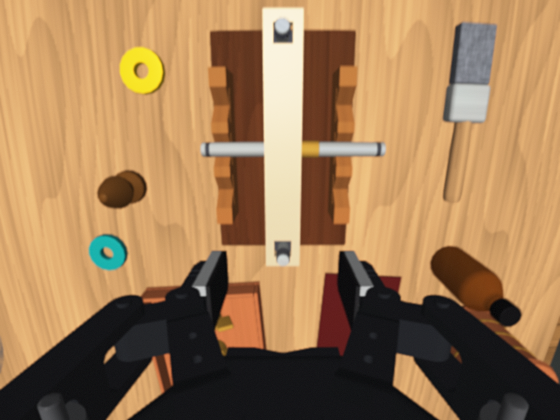

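The strap lies free on both studs, with its holes at (283,30) and (282,250). The axle is at (293,149), and its centre is about 1 cm to the +x side.

servo_tool([
  [1.4, 0, 3, 0, 0, 0, 65],
  [1.4, 0, 3, 0, 0, 0, 65],
  [0, 0, 3, 0, 0, 0, 65],
  [0, 0, 3, 0, 0, 0, 65],
  [0, 0, 2, 0, 0, 0, 65],
  [0, 0, 1.4, 0, 0, 0, 65],
  [0, 0, 0, 0, 0, 0, 65],
  [0, 0, 0, 0, 0, 0, 65],
])

```text
clock: 27.68
tool_pos: [0.5458, 0.2585, 0.0623]
orientation: [-3.138, -0.0, 1.589]
contact_force: [0.9, 0.5, -0.1]
opening: 0.0557
gripper_force: 0.0
```

servo_tool([
  [0, 0, 0, 0, 0, 0, 25],
  [0, 0, 0, 0, 0, 0, 25],
  [0, 0, 0, 0, 0, 0, 25],
  [0, 0, 0, 0, 0, 0, 25],
  [0, 0, 0, 0, 0, 0, 25],
], grip_force=70)

```text
clock: 28.3
tool_pos: [0.546, 0.2586, 0.0627]
orientation: [-3.138, -0.0, 1.589]
contact_force: [0.0, -0.3, 6.0]
opening: 0.0325
gripper_force: 69.0
```

servo_tool([
  [0, 0, -1, 0, 0, 0, 25],
  [0, 0, -1.5, 0, 0, 0, 25],
  [0, 0, -2, 0, 0, 0, 25],
  [0, 0, -2.5, 0, 0, 0, 25],
  [0, 0, -2, 0, 0, 0, 25],
  [0, 0, 0, 0, 0, 0, 25],
])

```text
clock: 29.05
tool_pos: [0.5467, 0.2587, 0.1536]
orientation: [-3.14, -0.001, 1.589]
contact_force: [0.7, 0.7, -0.8]
opening: 0.0322
gripper_force: 69.7
```

Run:
```python
from h import *
st()
P=strap("wrist",.147,(.546,.282),fn="pics/w6.png")
plan([.646,-.027,.12],87.4,25)
```

```text
t 29.05 pos [0.5467 0.2587 0.1536] ypr [-1.799e+02 -1.000e-01  9.100e+01] open 32.2 gf 69.7 F [ 0.7  0.7 -0.8]
strap [566.  267.2] [0.5 0. ] 93.08
6 rows -> [ 0.646 -0.027  0.12 ] 87.4
[[-4.8,1.6,0.5,0,0,0.6,25],[-4.8,1.6,0.5,0,0,0.6,25],[-4.7,1.7,0.5,0,0,0.6,25],[-4.7,1.7,0.5,0,0,0.6,25],[-4.7,1.8,0.5,0,0,0.6,25],[-4.7,1.8,0.5,0,0,0.6,25]]
```

servo_tool([
  [-4.8, 1.6, 0.5, 0, 0, 0.6, 25],
  [-4.8, 1.6, 0.5, 0, 0, 0.6, 25],
  [-4.7, 1.7, 0.5, 0, 0, 0.6, 25],
  [-4.7, 1.7, 0.5, 0, 0, 0.6, 25],
  [-4.7, 1.8, 0.5, 0, 0, 0.6, 25],
  [-4.7, 1.8, 0.5, 0, 0, 0.6, 25],
  [0, 0, 0, 0, 0, 0, 25],
  [0, 0, 0, 0, 0, 0, 25],
])

```text
clock: 30.1
tool_pos: [0.6449, -0.026, 0.1202]
orientation: [-3.135, -0.0, 1.526]
contact_force: [-0.1, 0.9, -0.8]
opening: 0.0322
gripper_force: 69.7
```

Run:
```python
from h import *
st()
z=robot.get_obs()["tool_pos"][2]+.007
P=strap("wrist",z,(.646,-.004),fn="pics/w7.png")
plan([.646,-.027,.03],87.4,25)
```

```text
t 30.1 pos [ 0.6449 -0.026   0.1202] ypr [-179.6   -0.    87.5] open 32.2 gf 69.7 F [-0.1  0.9 -0.8]
strap [646.8   9.3] [158.9  34.9] 87.47
2 rows -> [ 0.646 -0.027  0.03 ] 87.4
[[-0.1,0.1,4.5,0,0,0.1,25],[-0.1,0.1,4.5,0,0,0.1,25]]
```

View pics/w7.png

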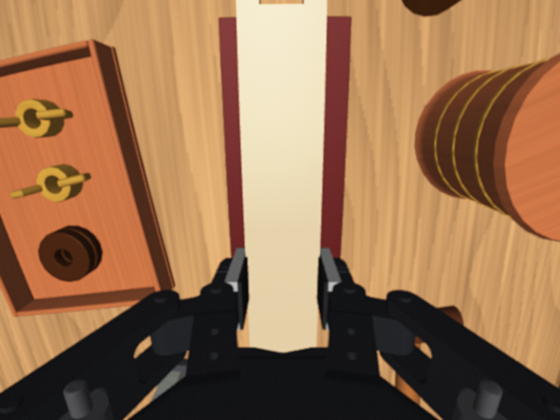

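Nuts (36,118) and (60,183) and the stacked washers (70,253) are in the tray. The strap is held straight above the mat.

servo_tool([
  [-0.1, 0.1, 3, 0, 0, 0, 25],
  [0, 0, 3, 0, 0, 0, 25],
  [0, 0, 2.5, 0, 0, 0, 25],
  [0, 0, 1.5, 0, 0, 0, 25],
  [0, 0, 0.8, 0, 0, 0, 25],
  [0, 0, 0, 0, 0, 0, 25],
])

```text
clock: 30.9
tool_pos: [0.646, -0.027, 0.0131]
orientation: [-3.136, 0.0, 1.527]
contact_force: [-0.3, 0.1, -0.4]
opening: 0.0323
gripper_force: 69.7
```

servo_tool([
  [0, 0, 0.4, 0, 0, 0, 25],
  [0, 0, 0, 0, 0, 0, 25],
  [0, 0, 0, 0, 0, 0, 55],
  [0, 0, 0, 0, 0, 0, 55],
  [0, 0, -2, 0, 0, 0, 55],
  [0, 0, -4, 0, 0, 0, 55],
  [0, 0, -5, 0, 0, 0, 55],
  [0, 0, -5, 0, 0, 0, 55],
  [0, 0, -4, 0, 0, 0, 55],
])

```text
clock: 32.02
tool_pos: [0.6471, -0.0272, 0.2127]
orientation: [-3.139, -0.0, 1.527]
contact_force: [1.7, 0.6, -0.5]
opening: 0.0467
gripper_force: 0.0
```

Run:
```python
from h import *
st()
plan([.55,.25,.2],5,50)
```

```text
t 32.025 pos [ 0.6471 -0.0272  0.2127] ypr [-179.8   -0.    87.5] open 46.7 gf 0.0 F [ 1.7  0.6 -0.5]
9 rows -> [0.55 0.25 0.2 ] 5
[[3.0,-1.2,0.1,0,0,9.2,50],[2.8,-1.7,0.1,0,0,9.2,50],[2.5,-2.1,0.1,0,0,9.2,50],[2.1,-2.5,0.1,0,0,9.2,50],[1.7,-2.8,0.1,0,0,9.2,50],[1.2,-3.0,0.1,0,0,9.2,50],[0.7,-3.2,0.1,0,0,9.2,50],[0.2,-3.3,0.1,0,0,9.2,50],[-0.3,-3.3,0.1,0,0,9.2,50]]
```

servo_tool([
  [3.0, -1.2, 0.1, 0, 0, 9.2, 50],
  [2.8, -1.7, 0.1, 0, 0, 9.2, 50],
  [2.5, -2.1, 0.1, 0, 0, 9.2, 50],
  [2.1, -2.5, 0.1, 0, 0, 9.2, 50],
  [1.7, -2.8, 0.1, 0, 0, 9.2, 50],
  [1.2, -3.0, 0.1, 0, 0, 9.2, 50],
  [0.7, -3.2, 0.1, 0, 0, 9.2, 50],
  [0.2, -3.3, 0.1, 0, 0, 9.2, 50],
  [-0.3, -3.3, 0.1, 0, 0, 9.2, 50],
  [0, 0, 0, 0, 0, 0, 50],
])

```text
clock: 33.28
tool_pos: [0.5472, 0.2538, 0.202]
orientation: [-3.139, 0.004, 0.085]
contact_force: [-0.3, -0.0, -0.6]
opening: 0.0425
gripper_force: 0.0
```

Run:
```python
from h import *
st()
p,d,C=snap("wrist","pics/w8.png");P=cloud(d,C);hsv=cv2.cvtColor(p,cv2.COLOR_RGB2HSV)
near=(abs(P[:,:,0]-.55)<.12)&(abs(P[:,:,1]-.282)<.07)
m=near&(P[:,:,2]>.047)&(P[:,:,2]<.062)&(hsv[:,:,1]<60)
br=near&(P[:,:,2]>.047)&(P[:,:,2]<.062)&(hsv[:,:,0]>16)&(hsv[:,:,0]<30)&(hsv[:,:,1]>100)
for n,k in(("steel",m),("brass",br)):
    k=cv2.morphologyEx(k.astype(np.uint8),cv2.MORPH_OPEN,np.ones((3,3)))>0
    q=P[k];r=cv2.minAreaRect((q[:,:2]*1000).astype(np.float32));print(n,len(q),np.round(r[0],1),np.round(r[1],1),round(r[2],1),q[:,2].max())
# mat strap from top
P=strap("top",.013,(.647,-.004))
```

```text
t 33.275 pos [0.5472 0.2538 0.202 ] ypr [-179.8    0.2    4.9] open 42.5 gf 0.0 F [-0.3 -0.  -0.6]
steel 1818 [555.5 280.8] [179.2  13.4] 1.5 0.059510296083744856
brass 809 [555.6 280.7] [49. 15.] 1.4 0.060128030397602505
strap [647.   -4.5] [233.6  35.4] 87.7
```

View pics/w8.png

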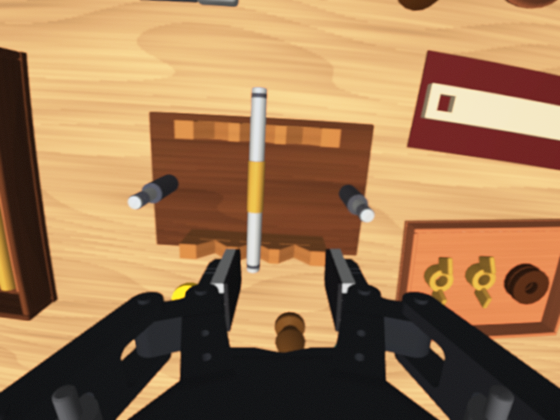

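The cradle holds a single axle (256,180) with its sleeve between (257,162) and (255,213). The strap is on the mat at the right.

servo_tool([
  [0.6, -1.3, 2, 0, 0, 3.5, 50],
  [0.3, -1.4, 3, 0, 0, 0, 50],
  [0, 0, 3, 0, 0, 0, 50],
  [0, 0, 3, 0, 0, 0, 50],
  [0, 0, 3, 0, 0, 0, 50],
  [0, 0, 2, 0, 0, 0, 50],
  [0, 0, 0, 0, 0, 0, 50],
])

```text
clock: 34.25
tool_pos: [0.5554, 0.2765, 0.0395]
orientation: [3.14, 0.007, 0.02]
contact_force: [-0.7, 0.6, 0.4]
opening: 0.0426
gripper_force: 0.0
```

servo_tool([
  [0, 0, 0, 0, 0, 0, 5],
  [0, 0, 0, 0, 0, 0, 5],
  [0, 0, 0, 0, 0, 0, 5],
  [0, 0, 0, 0, 0, 0, 5],
  [0, 0, 0, 0, 0, 0, 5],
  [0, 0, 0, 0, 0, 0, 5],
], grip_force=80)

```text
clock: 35.0
tool_pos: [0.5563, 0.2815, 0.0425]
orientation: [-3.135, 0.001, 0.022]
contact_force: [-1.7, 7.7, 0.1]
opening: 0.0134
gripper_force: 78.0
```

servo_tool([
  [0, 0, -1, 0, 0, 0, 5],
  [0, 0, -2, 0, 0, 0, 5],
  [0, 0, -3, 0, 0, 0, 5],
  [0, 0, -4, 0, 0, 0, 5],
  [0, 0, -4, 0, 0, 0, 5],
  [0, 0, -2, 0, 0, 0, 5],
  [0, 0, 0, 0, 0, 0, 5],
])

```text
clock: 35.88
tool_pos: [0.5573, 0.2773, 0.2034]
orientation: [-3.14, 0.001, 0.019]
contact_force: [-0.4, 0.4, -3.1]
opening: 0.0135
gripper_force: 78.1
```

Run:
```python
from h import *
st()
plan([.573,-.20,.2],-8.4,5,n=10)
```

```text
t 35.875 pos [0.5573 0.2773 0.2034] ypr [-1.799e+02  1.000e-01  1.100e+00] open 13.5 gf 78.1 F [-0.4  0.4 -3.1]
10 rows -> [ 0.573 -0.2    0.2  ] -8.4
[[0.1,4.8,0.0,0,0,0.9,5],[0.1,4.8,0.0,0,0,0.9,5],[0.2,4.8,0.0,0,0,0.9,5],[0.3,4.8,0.0,0,0,0.9,5],[0.4,4.8,0.0,0,0,0.9,5],[0.5,4.8,0.0,0,0,0.9,5],[0.5,4.7,0.0,0,0,0.9,5],[0.6,4.7,0.0,0,0,0.9,5],[0.7,4.7,0.0,0,0,0.9,5],[0.8,4.7,0.0,0,0,0.9,5]]
```

servo_tool([
  [0.1, 4.8, 0, 0, 0, 0.9, 5],
  [0.1, 4.8, 0, 0, 0, 0.9, 5],
  [0.2, 4.8, 0, 0, 0, 0.9, 5],
  [0.3, 4.8, 0, 0, 0, 0.9, 5],
  [0.4, 4.8, 0, 0, 0, 0.9, 5],
  [0.5, 4.8, 0, 0, 0, 0.9, 5],
  [0.5, 4.7, 0, 0, 0, 0.9, 5],
  [0.6, 4.7, 0, 0, 0, 0.9, 5],
  [0.7, 4.7, 0, 0, 0, 0.9, 5],
  [0.8, 4.7, 0, 0, 0, 0.9, 5],
])

```text
clock: 37.12
tool_pos: [0.5735, -0.2022, 0.1997]
orientation: [3.141, 0.006, -0.138]
contact_force: [0.0, -0.8, -2.8]
opening: 0.0133
gripper_force: 78.3
```

servo_tool([
  [0, 0, 0, 0, 0, 0, 5],
  [0, 0, 0, 0, 0, 0, 5],
])

```text
clock: 37.38
tool_pos: [0.5737, -0.2002, 0.1998]
orientation: [3.141, 0.006, -0.137]
contact_force: [-0.5, 0.5, -2.0]
opening: 0.0134
gripper_force: 78.4
```

Run:
```python
from h import *
st();t,_=tool()
p,d,C=snap("wrist","pics/w9.png");P=cloud(d,C);hsv=cv2.cvtColor(p,cv2.COLOR_RGB2HSV)
reg=(abs(P[:,:,0]-.572)<.11)&(abs(P[:,:,1]+.276)<.11)
def rect(n,k):
    q=P[k];r=cv2.minAreaRect((q[:,:2]*1000).astype(np.float32));print(n,len(q),np.round(r[0],1),np.round(r[1],1),round(r[2],1))
rect("rail+",reg&(P[:,:,2]>.05)&(P[:,:,2]<.06)&(P[:,:,0]>.59))
rect("rail-",reg&(P[:,:,2]>.05)&(P[:,:,2]<.06)&(P[:,:,0]<.56))
rect("base",reg&(P[:,:,2]>.009)&(P[:,:,2]<.06))
u=np.array([np.cos(np.radians(-8.4)),np.sin(np.radians(-8.4))]);v=np.array([-u[1],u[0]])
for x0 in (.06,-.06):
    a=(P[:,:,:2]-[.572,-.276]);s=a@u;w=a@v;k=(abs(s-x0)<.006)&(abs(w)<.08)
    prof=[(int(y*1000),int(1000*np.median(P[:,:,2][k&(abs(w-y)<.002)]))) for y in np.arange(-.075,.076,.006) if (k&(abs(w-y)<.002)).sum()]
    print(x0,prof)
ax=(np.hypot(P[:,:,0]-t[0],P[:,:,1]-t[1])<.13)&(abs(P[:,:,2]-t[2]-.015)<.012)
rect("axle",ax)
```

```text
t 37.375 pos [ 0.5737 -0.2002  0.1998] ypr [180.    0.4  -7.9] open 13.4 gf 78.4 F [-0.5  0.5 -2. ]
rail+ 1529 [ 631.5 -292.3] [135.1  15.9] 81.3
rail- 1157 [ 512.8 -276.8] [130.6  17.9] 81.6
base 18613 [ 575.  -287.5] [141.9 144.2] 81.6
0.06 [(-75, 56), (-68, 56), (-62, 56), (-56, 55), (-50, 50), (-44, 43), (-38, 42), (-32, 48), (-26, 54), (-20, 56), (-14, 55), (-8, 50), (-2, 44), (3, 42), (9, 48), (15, 54), (21, 56), (27, 55), (33, 49), (39, 43), (45, 43), (51, 48), (57, 55), (69, 211), (75, 334)]
-0.06 [(-75, 56), (-68, 56), (-62, 56), (-56, 56), (-50, 49), (-44, 43), (-38, 42), (-32, 48), (-26, 54), (-20, 56), (-14, 55), (-8, 49), (-2, 43), (3, 43), (9, 49), (15, 54), (21, 56), (27, 56), (33, 50), (39, 44), (45, 42), (51, 48), (57, 52)]
axle 10482 [ 598.2 -201.2] [128.3  40.5] 1.8
```

View pics/w9.png

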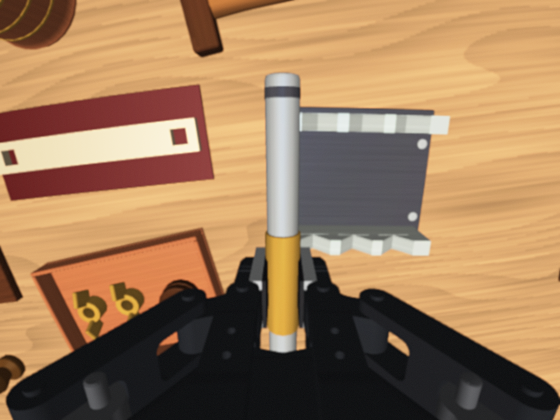

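The axle is held centred on its sleeve (282,285). The stand's rails are at (375,122) and (370,243), and all notches are empty.

servo_tool([
  [0.5, 3.7, 0, 0, 0, 0.6, 5],
  [0.5, 3.7, 0, 0, 0, 0, 5],
  [0, 0, 3, 0, 0, 0, 5],
  [0, 0, 4, 0, 0, 0, 5],
  [0, 0, 3.5, 0, 0, 0, 5],
  [0, 0, 2.5, 0, 0, 0, 5],
  [0, 0, 0.5, 0, 0, 0, 5],
  [0, 0, 0, 0, 0, 0, 5],
  [0, 0, 0, 0, 0, 0, 5],
])

```text
clock: 38.55
tool_pos: [0.574, -0.2751, 0.0667]
orientation: [3.14, 0.003, -0.147]
contact_force: [-1.0, -0.1, -2.9]
opening: 0.0133
gripper_force: 78.6
```

Run:
```python
from h import *
st()
plan([.574,-.2754,.043],-8.5,5)
```

```text
t 38.55 pos [ 0.574  -0.2751  0.0667] ypr [179.9   0.2  -8.4] open 13.3 gf 78.6 F [-1.  -0.1 -2.9]
1 rows -> [ 0.574 -0.275  0.043] -8.5
[[0.0,0.0,2.4,0,0,0.1,5]]
```

servo_tool([
  [0, 0, 1, 0, 0, 0, 5],
  [0, 0, 0.8, 0, 0, 0, 5],
  [0, 0, 0.4, 0, 0, 0, 5],
  [0, 0, 0.2, 0, 0, 0, 5],
  [0, 0, 0, 0, 0, 0, 5],
  [0, 0, 0, 0, 0, 0, 5],
])

```text
clock: 39.3
tool_pos: [0.5728, -0.275, 0.0422]
orientation: [3.141, 0.005, -0.148]
contact_force: [-3.6, 1.1, 8.1]
opening: 0.0135
gripper_force: 80.0
```

Contact in the notch at the expected height, so I'll release and look.

servo_tool([
  [0, 0, 0, 0, 0, 0, 30],
  [0, 0, 0, 0, 0, 0, 30],
  [0, 0, 0, 0, 0, 0, 30],
  [0, 0, -2, 0, 0, 0, 30],
  [0, 0, -4, 0, 0, 0, 30],
  [0, 0, -5, 0, 0, 0, 30],
  [0, 0, -5, 0, 0, 0, 30],
  [-3, 0, -2, 0, 0, 0, 30],
  [-3, 0, 0, 0, 0, 0, 30],
  [0, 0, 0, 0, 0, 0, 30],
])

```text
clock: 40.55
tool_pos: [0.5127, -0.2666, 0.2236]
orientation: [3.139, 0.005, -0.148]
contact_force: [0.3, -0.2, 0.5]
opening: 0.0257
gripper_force: 0.0
```

Run:
```python
from h import *
st()
p,d,C=snap("wrist","pics/w10.png");P=cloud(d,C);hsv=cv2.cvtColor(p,cv2.COLOR_RGB2HSV)
u=np.array([np.cos(np.radians(-8.5)),np.sin(np.radians(-8.5))]);v=np.array([-u[1],u[0]])
a=P[:,:,:2]-[.5735,-.2754];s=a@u;w=a@v
br=(abs(s)<.06)&(abs(w)<.06)&(P[:,:,2]>.045)&(P[:,:,2]<.066)
print("brass mid s,w",[(round((x[br].max()+x[br].min())/2*1000,1),round(np.ptp(x[br])*1000,1)) for x in(s,w)])
for x in(-.085,-.04,-.02,0,.02,.04,.085):
    k=(abs(s-x)<.004)&(abs(w)<.02)&(P[:,:,2]>.04); print(x,k.sum(),P[:,:,2][k].max().round(4) if k.sum() else None)
k=(abs(w)<.006)&(abs(s)<.11)&(P[:,:,2]>.05)&(P[:,:,2]<.066);print("len",s[k].min(),s[k].max())
strap("top",.013,(.647,-.004))
```

```text
t 40.55 pos [ 0.5127 -0.2666  0.2236] ypr [179.9   0.3  -8.5] open 25.7 gf 0.0 F [ 0.3 -0.2  0.5]
brass mid s,w [(np.float64(0.0), np.float64(120.0)), (np.float64(-0.0), np.float64(120.0))]
-0.085 102 0.0582
-0.04 9306 0.3198
-0.02 131 0.0595
0 128 0.0602
0.02 141 0.0593
0.04 127 0.0588
0.085 125 0.0595
len -0.09094101285521507 0.08829525178502619
strap [646.6  -4.5] [233.6  35.9] 87.83
```

View pics/w10.png

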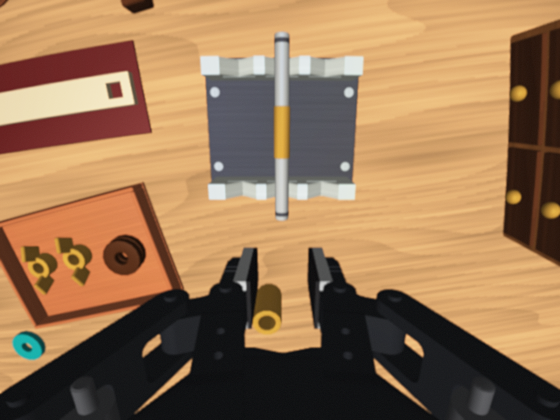

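The picture shows the axle seated in the middle notches of both rails (282,125). It is level and about 1 mm off centre lengthwise. The strap is on the mat, and the nuts and washers are in the tray.

```bash
python3 -c "
from bench import robot
print(robot.sign_off())"
```

```text
the job is handed in; nothing more can be done
None
```

The job is handed in at about 41 s: both nuts and then both washers are in the copper tray, the strap lies centred on the red mat, and the only axle present rests level in the stand's middle notch, about 1 mm off centre lengthwise.

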